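Clamp a box-section offcut in a quick-release bench vise

TASK

The offcut of aluminium box section standing on the vise's guide rods has to be held for drilling. Squeeze the vise's quick-release trigger against its palm grip, slide the front jaw up until it has gently pushed the offcut home against the back jaw, let the trigger go, then turn the handle clockwise until the offcut is held snugly; the tube is thin, so stop at about 20 N of grip, do not ram or crush it, and leave the other tools where they are.

Things in the scene. Friction and masses are not known exactly. Their poses are not given: they have to be found in the camera images.
- vise: Blue cast bench vise, bolted down. Origin on the bench top, mid-width. Its +x is the closing direction, from the handle end towards the fixed back jaw; z up. Screw and two 18 mm guide rods lie along x at z = 72 mm, the rods at y = +-38 mm with tops at z = 81 mm. Both jaws are 120 mm wide (y), tops at z = 131 mm. Bolted bed plate 150 mm wide, 12 mm thick.
- back_face (a point): Nominal middle of the front face of the back jaw's wooden lining (120 x 50 mm, y z), 60 mm along the vise's +x, z = 106 mm. The lining is worn or packed out: the real face lies up to 2 mm to either side of this point along x; only touch tells.
- front_cheek: Wooden lining of the moving front jaw, 10 x 120 x 50 mm (x, y, z). Origin at its centre, z = 106 mm, axes as the vise's; its face to the work is 5 mm along +x, the 35 mm jaw casting is behind it. Starts 25 mm or more clear of the work. Trigger squeezed: the jaw slides along x with 2 to 3 N. Trigger free: the half-nut holds it on the screw; do not push it then.
- squeeze_point (a point): Where to take trigger and palm grip together from above, fingers closing along the vise's x; moves with the jaw. Mid-width, 33 mm above the jaw's top (z = 164 mm). Squeezed, the pair is 32 mm over all, 16 mm each side of this point. At rest the lever leans out to -x: its outer face is 22 mm from this point at this height and 26 mm at its top, so open to 60 mm or more.
- palm_grip (a point): Middle of the top of the palm grip: fixed upright bar on the front jaw, 10 x 24 x 55 mm (x, y, z), top z = 186 mm, 11 mm along +x from the squeeze point. The trigger is a flat steel lever, 8 x 22 mm, 56 mm above the jaw's top, hinged in the jaw on the handle side (-x) of the palm grip.
- trigger (a joint): Angle of the trigger lever, rad: about -0.05 at rest (to -0.12 with the work clamped), +0.10 squeezed to its stop, where the lever stands upright. It takes 14 N at the squeeze point to start and 17 N to the stop; squeeze with 25 to 30 N. Let go, it springs back and the half-nut holds the screw where it stands; the jaw eases back from the work by about 1.5 mm as it does.
- handle (a joint): Angle of the handle about the vise's +x, rad. It grows as the handle turns clockwise (seen from the handle end, looking along +x), which tightens: the jaw advances 16 mm a turn (2.5 mm per rad). At 0 the ball of handle_ball stands 0.60 rad above the hub's level; it starts within 0.25 rad of 0 and stays where it is left.
- handle_hub (a point): On the screw's axis where the tommy bar crosses it, z = 72 mm, 65 mm in front (-x) of the jaw casting, 110 mm in front of the jaw's gripping face. Steel hub 26 mm across, 30 mm long. The tommy bar is 10 mm thick and turns in the plane across the axis; 58 mm from the axis to each ball's centre. Closed fingertips pressing on the bar beside the ball from above can turn it.
- handle_ball (a point): Centre of a 16 mm ball on the tommy bar, on the vise's -y side, above the hub at the start: it goes down to tighten. Turning takes 0.06 to 0.12 N m loose (2 to 3 N square to the bar, 44 mm out). The work is touched after about 0.6 rad (the jaw eased back); from touch the grip grows about 6 N per 0.1 rad: 20 N (0.05 N m more) 0.33 rad on; beyond 0.5 rad on it dents.
- work: The work: offcut of aluminium box section, 50 x 100 x 54 mm (x, y, z), 3 mm wall, 0.17 kg, standing loose on the guide rods between the jaws. Origin: centre of its underside, z = 81 mm. Its open ends look along y. At the start it stands clear of the back lining by a few mm and may be turned by up to 0.05 rad.
- angle_offcut: Bystander: steel angle offcut 90 mm long, 30 mm high, lying beside the vise. Origin at its underside.
- square: Bystander: engineer's square, 110 mm stock, 18 mm high, lying beside the vise on the robot's side. Origin under the stock's middle.
- cork_block: Bystander: cork sanding block 110 x 60 x 36 mm. Origin under its middle.
- screwdriver: Bystander: screwdriver lying on the bench.
- hammer: Bystander: hammer lying on the bench.
- tape_roll: Bystander: grey roll 64 mm across, 20 mm high.
- pipe_offcut: Bystander: upright orange pipe offcut 42 mm across, 75 mm high.
Not all that is in view belongs to the job. There is more than one size of the work; the one meant has the size given above.

How it is judged (in metres and radians):
On the way, in this order (a step that is already met when the one before it is completed fails the run):
1. with the trigger squeezed, the front jaw has been slid up and presses the work home (more than 2 N) (value of joint trigger above 0.05 rad and contact force between front_cheek and work above 2 N), for 0.1 s.
2. the trigger has been let go before the work is screwed tight (value of joint trigger below -0.02 rad and contact force between front_cheek and work below 15 N), for 0.1 s.
At the end, for the whole second after the job is handed in: The work is clamped between the two jaws with 10 to 30 N, square to the jaws (0.03 rad), upright (0.04 rad) and down on the rods (origin 77 to 86 mm above the bench), at rest, the trigger let go (below -0.02 rad) (contact force between front_cheek and work between 10 and 30 N and value of joint trigger below -0.02 rad and angle between the x axis of work and the x axis of vise, either way round below 0.03 rad and angle between work's own z axis and vertical below 0.04 rad and z of work in the frame of vise between 0.077 and 0.086 m and linear speed of work below 0.01 m/s); the robot touches nothing.
It fails at once if the jaw is rammed against the work with the trigger squeezed (more than 25 N) (value of joint trigger above 0.05 rad and contact force between front_cheek and work above 25 N).
It fails at once if the tube is crushed (more than 40 N) (contact force between front_cheek and work above 40 N).
It fails at once if a bystander is moved by more than 20 mm (distance of any of angle_offcut, square, cork_block, screwdriver, hammer, tape_roll, pipe_offcut from where it was at the start of the episode above 0.02 m).
It also fails if it takes over 61 s, if anything falls off the work surface, if the arm or the gripper's body presses on something with over 40 N, if the wrist force passes 120 N, or if a joint passes its speed limit or range.

ROBOT

A 6-joint arm with a two-finger parallel gripper is mounted at the origin on the work surface. World frame = base frame: x ahead of the robot, y to its left, z up, the work surface at z = 0. Lengths are in mm, angles in rad, forces in N, time in s.
With the tool pointing down it reaches from about 400 to 925 mm from the base axis. Payload 12.5 kg.
Tool frame: the origin (TCP) lies at the very end of the fingers, on their centre line; the grasp point (between the pads) lies 19 mm behind it; z points along the fingers, y is the line along which they close (so a half turn about z gives the same grasp; the last joint's range is limited). The gripper opens to 95 mm and grips with 3 to 60 N. Pads are 20 mm wide; open, the fingers measure 119 mm over their backs; the gripper's body (75 mm by 180 mm) begins 59 mm behind the grasp point.
Start: joints at [-1.327, 0.491, 1.559, -0, 1.092, -0.106], TCP at [214.217, -587.161, 214.661] pointing down, gripper open.
Joint ranges: [-3.1, 3.1], [-0.84, 2.19], [0.05, 2.79], [-1.13, 4.28], [0.06, 2.93], [-2.69, 2.69]. Speed limits (rad/s): [2.22, 2.22, 2.79, 3.14, 3.14, 3.14].

INTERFACE

Orientations are given as [roll, pitch, yaw] about the fixed x, y, z axes, in that order (R = Rz(yaw) Ry(pitch) Rx(roll)).
In Python, from cell import * gives the robot as it stands.
- The arm moves only by the tool step_arm, never from a script. Its argument "plan" is a list of rows, each an object of numbers: "x", "y", "z": the shift along the tool's x, y, z in units of 25 mm (1.0 is 25 mm); "rx", "ry", "rz": the turn, a rotation vector about the tool's x, y, z in units of 0.1 rad (1.0 is 0.1 rad). In form: [{"x": .., "y": .., "z": .., "rx": .., "ry": .., "rz": ..}, ...]. A call has exactly 10 rows; each row shifts and turns the commanded pose from where the row before left it, along the tool's axes as they then stand; what a row does not reach is not made up. A row lasts 1/12 s, in which the tool goes at most 41.7 mm and 7.16 degrees, less where a joint would pass 70% of its speed; a pose out of reach is approached as far as the arm can. A call with a number of a shift or a turn outside -1 to 1 is refused whole. A call with a gripper value outside its range is refused whole. "jaw" is the closure, from -1 (fully open) to 1 (shut), so that 0 is half open, set as the call begins (left out, the last holds). The fingers move at their own pace and stop on an object; the grip force is fixed at half the most. Time passes only in rows, so rows that do not move let the fingers close, or fill a call up. It gives the time, the measured TCP pose, the force, the opening and the grip force at its end, in the units of the state.
- state(): the state, without advancing time (a new reading comes with each control period).
- read_camera(name): name is "scene" or "top" or "wrist"; returns a dict with "image" (384x512x3 uint8, red, green, blue), "depth" (384x512 float32, mm along the optical axis (not along the pixel's ray), 0 where there is no reading), "vfov" (degrees; the focal length in pixels is half the picture's height over the tangent of half this angle, whatever the lens; pixels are square), "cx", "cy" (the principal point, pixels), "k1" (the pictures are not rectified: a ray, as slopes to the right and down, at radius r is drawn at 1 + k1 r^2 times it, then the intrinsics apply), "R" (3x3) and "t" (3): a world point X has camera coordinates R X + t. Camera axes: x right, y down, z forward; pixel columns grow to the right and rows downward; lengths in mm; the calibration is good to about 2 mm. A picture is of the moment at which its call begins.
- job_done(): hands the job in; it is judged then, once.
The state is a dict: "t": time; "joints": joint angles; "qvel": joint speeds; "tau": joint torques, N m; "eef_pos": TCP position; "tcp_rot": TCP orientation; "ft_force": force on the tool from outside, world axes, zero at the start; "moment": the same for the moment, N m; "opening": opening from 0.0 (shut) to 1.0 (fully open); "grip_force": force on a finger pad.
Only numpy, scipy, OpenCV 4.12 (cv2) and the standard library are available. Lean on these libraries where they do the work, as an engineer would, in place of code of your own. Each camera call takes 0.05 s, during which the arm holds its last target. There are 200 camera calls.

## Working session

There is one attempt and no reset: what is moved stays moved. The work goes in short steps, Python scripts to look and compute and a tool call to move; the robot and the scene stay as the last step left them, time stands still between calls to the robot, and variables do not carry over. Pictures are saved under pics/ and viewed, at most 10 in all, crops included, and the job is handed in when it is done.

Besides the shell and the picture viewer there is one more tool, called after "Request:" as a command line: name --argument value ..., lists and objects as JSON in quotes. step_arm: Moves the arm, as the interface text tells. Shifts and turns lie within -1 to 1; 1 stands for 25 mm of shift or 0.1 rad of turn. Its arguments: {"type":"object","properties":{"plan":{"type":"array","items":{"type":"object","properties":{"x":{"type":"number"},"y":{"type":"number"},"z":{"type":"number"},"rx":{"type":"number"},"ry":{"type":"number"},"rz":{"type":"number"}}}},"jaw":{"type":"number"}},"required":["plan"]}

```bash
mkdir -p pics; cat > h.py <<'E'
from cell import *
import numpy as np, cv2
def snap(n,f):
    c=read_camera(n); cv2.imwrite('pics/'+f,c['image'][:,:,::-1]); np.save('pics/'+f+'.npy',c,allow_pickle=True); return c
def load(f): return np.load('pics/'+f+'.npy',allow_pickle=True).item()
def ray(c,u,v):
    h=c['image'].shape[0]; F=h/2/np.tan(np.radians(c['vfov'])/2)
    d=np.array([(u-c['cx'])/F,(v-c['cy'])/F]); s=d.copy()
    for _ in range(20): s=d/(1+c['k1']*(s@s))
    return np.array([s[0],s[1],1.])
def px(c,u,v,z=None):
    r=ray(c,u,v); R=np.array(c['R']);t=np.array(c['t'])
    if z is None: return R.T@(r*c['depth'][int(round(v)),int(round(u))]-t)
    o=-R.T@t; d=R.T@r; return o+d*(z-o[2])/d[2]
E
python3 - <<'E'
from h import *
s=state(); print(s)
a=snap('top','top.png'); b=snap('scene','scene.png')
for c in(a,b): print(c['vfov'],-np.array(c['R']).T@np.array(c['t']))
im=np.hstack([a['image'],b['image']])[:,:,::-1]
E
```

```text
{'t': 0.0, 'joints': array([-1.32656946e+00,  4.91533705e-01,  1.55949829e+00, -6.24833001e-05,
        1.09171076e+00, -1.05598821e-01]), 'qvel': array([ 2.80144834e-04, -1.80816103e-04,  4.21194113e-06,  1.78549846e-04,
        5.00065641e-04,  3.39195864e-04]), 'tau': array([ 1.11121652e-03, -6.12647438e+01, -2.58180106e+01,  6.93071424e-02,
        4.82741918e-02, -1.35711757e-04]), 'eef_pos': array([ 214.15013388, -586.87579965,  214.06099887]), 'tcp_rot': array([-3.14044311e+00, -6.61172217e-05,  3.49854482e-01]), 'ft_force': array([ 0.06216924,  0.39758989, -0.9090829 ]), 'moment': array([-0.00540169, -0.02220017, -0.00992615]), 'grip_force': 0.0, 'opening': 1.0020081390422921}
45.22991958755208 [ 444.28422533   22.38258212 1469.19046406]
44.05769109499104 [1432.43208942 -787.74611983 1052.22076846]
```

View pics/top.png

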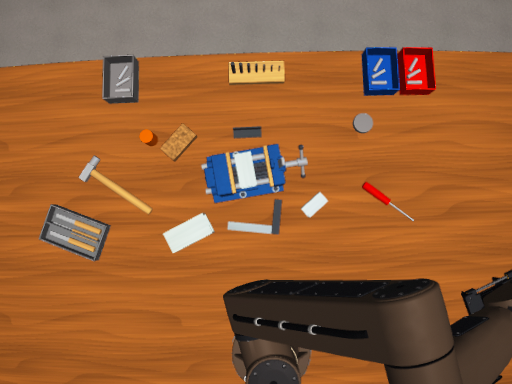

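View pics/scene.png

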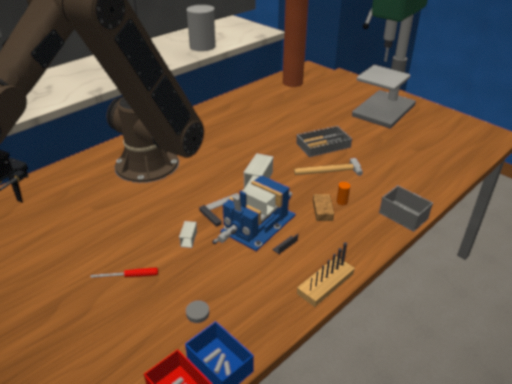

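The top view shows the vise around (245,172), with its handle at (302,162) on the right, so the vise's +x points left (world +y). The white work sits between the linings at about (246,170). Look-alikes are the white blocks at (188,233) and (314,205), which lie loose on the bench. I'll check the choice in a close crop.

```bash
python3 - <<'E'
from h import *
c=load('top.png')
im=c['image'][130:214,192:320,::-1]
cv2.imwrite('pics/c1.png',cv2.resize(im,None,fx=6,fy=6,interpolation=cv2.INTER_CUBIC))
for p in [(246,170),(302,162),(188,233),(314,205)]: print(p,px(c,*p).round())
E
```

```text
(246, 170) [572.  57. 135.]
(302, 162) [ 596. -112.   82.]
(188, 233) [391. 241.  67.]
(314, 205) [ 466. -148.   44.]
```

View pics/c1.png

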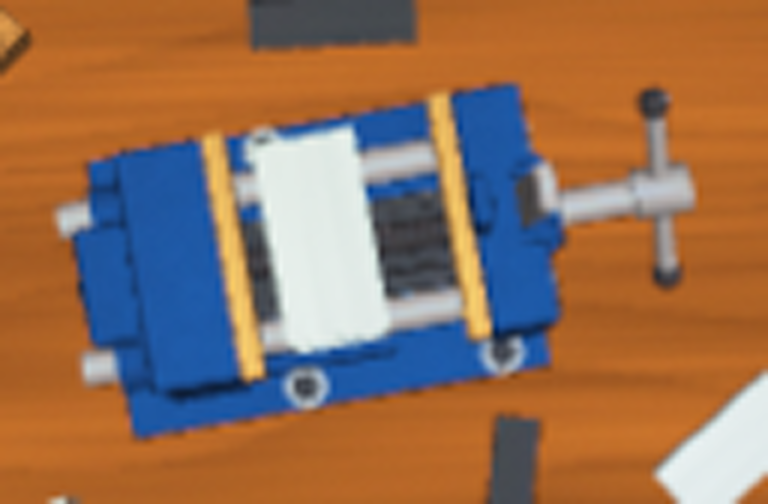

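The crop confirms the work: it stands between the linings with its top at z = 135. The front lining runs from crop (440,95) to (480,338), the back lining from (213,137) to (255,378), the far ball is at (653,102) and the trigger is near (530,190).

```bash
python3 - <<'E'
from h import *
c=load('top.png')
def q(u,v,z): return px(c,192+(u-2.5)/6,130+(v-2.5)/6,z)
P={k:q(*a) for k,a in dict(fA=(440,95,131),fB=(480,338,131),bA=(213,137,131),bB=(255,378,131),hub=(662,190,85),ball=(653,102,105),trig=(530,190,187)).items()}
for k,p in P.items(): print(k,p.round(1))
print('work',[q(*a,135).round(1) for a in [(245,143),(355,125),(390,330),(298,352)]])
fx=(P['fA']+P['fB'])/2; bx=(P['bA']+P['bB'])/2
d=bx-fx; print('axis from centers',np.arctan2(d[1],d[0]), np.linalg.norm(d))
for a,b in(('fA','fB'),('bA','bB')):
    e=P[a]-P[b]; print(np.arctan2(e[1],e[0])+np.pi/2,np.linalg.norm(e))
print(fx,bx)
w=read_camera('wrist'); print(w['vfov'],-np.array(w['R']).T@w['t'],np.array(w['R']).round(2)); 
E
```

```text
fA [ 6.428e+02 -3.000e-01  1.310e+02]
fB [523.5 -16.  131. ]
bA [625.5 111.  131. ]
bB [507.3  93.5 131. ]
hub [ 598.2 -111.4   85. ]
ball [ 640.1 -106.7  105. ]
trig [588.6 -39.9 187. ]
work [array([621.5,  95.2, 135. ]), array([628.7,  41.5, 135. ]), array([528.4,  27.4, 135. ]), array([519.1,  72.2, 135. ])]
axis from centers 1.7212237368964642 111.69581144712477
1.7020453290299642 120.35019064896763
1.7175368717450819 119.48633295476523
[583.13990986  -8.16624376 131.        ] [566.40109407 102.26819987 131.        ]
67.79472590241296 [ 276.9945431  -563.94814783  382.84347775] [[ 0.34 -0.94 -0.  ]
 [-0.91 -0.33  0.24]
 [-0.23 -0.08 -0.97]]
```

Request:
step_arm --plan '[{"rz":0.69,"z":-0.8},{"rz":0.69,"z":-0.8},{"rz":0.69,"z":-0.8},{"x":1,"y":-1},{"x":1,"y":-1},{"x":1,"y":-1},{"x":1,"y":-1},{"x":1,"y":-1},{"x":1,"y":-1},{"x":1,"y":-1}]' --jaw -1

```text
schema error: expected keys x, y, z, rx, ry, rz
```

Request:
step_arm --plan '[{"x":1,"y":-1},{"x":1,"y":-1},{"x":1,"y":-1},{"x":1,"y":-1},{"x":1,"y":-1},{"x":1,"y":-1},{"x":1,"y":-1},{"x":1,"y":-1},{"x":1,"y":-1},{"x":1,"y":-1}]'

```text
schema error: expected keys x, y, z, rx, ry, rz
```

Request:
step_arm --plan '[{"x":0.5,"y":-1},{"x":0.5,"y":-1},{"y":-0.5},{},{},{},{},{},{},{}]'

```text
schema error: expected keys x, y, z, rx, ry, rz
```

```bash
python3 - <<'E'
from h import *
s=state(); print(s['t'],s['eef_pos'],s['tcp_rot'],s['joints'])
c=snap('wrist','w1.png')
cv2.imwrite('pics/w1b.png',cv2.resize(c['image'][:,:,::-1],(800,600)))
E
```

```text
0.15 [ 214.160768   -586.98097509  214.22109075] [-3.14078300e+00 -8.24128995e-05  3.49813091e-01] [-1.32661655e+00  4.91396835e-01  1.55928036e+00 -3.84661165e-06
  1.09172929e+00 -1.05631577e-01]
```

View pics/w1b.png

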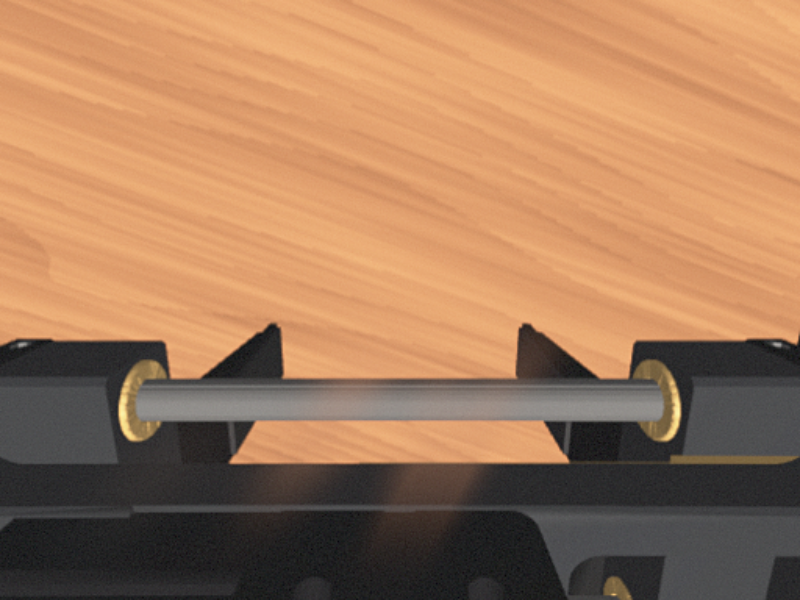

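The wrist view shows only the bench, because every row needs all six keys and the moves were refused. The fingertips sit at (280,325) and (520,325), so the clear view lies ahead in tool +x. I'll stop short of the trigger to keep it in sight.

Request:
step_arm --plan '[{"x":0,"y":0,"z":-0.8,"rx":0,"ry":0,"rz":0.69},{"x":0,"y":0,"z":-0.8,"rx":0,"ry":0,"rz":0.69},{"x":0,"y":0,"z":-0.8,"rx":0,"ry":0,"rz":0.69},{"x":1,"y":-1,"z":0,"rx":0,"ry":0,"rz":0},{"x":1,"y":-1,"z":0,"rx":0,"ry":0,"rz":0},{"x":1,"y":-1,"z":0,"rx":0,"ry":0,"rz":0},{"x":1,"y":-1,"z":0,"rx":0,"ry":0,"rz":0},{"x":1,"y":-1,"z":0,"rx":0,"ry":0,"rz":0},{"x":1,"y":-1,"z":0,"rx":0,"ry":0,"rz":0},{"x":1,"y":-1,"z":0,"rx":0,"ry":0,"rz":0}]' --jaw -1

```text
t: 1.03
eef_pos: [363.2, -387.5, 274.6]
tcp_rot: [3.142, -0.0, 0.143]
ft_force: [-0.1, -0.2, 0.2]
opening: 0.995
grip_force: 0.0
```

Request:
step_arm --plan '[{"x":1,"y":-1,"z":0,"rx":0,"ry":0,"rz":0},{"x":1,"y":-1,"z":0,"rx":0,"ry":0,"rz":0},{"x":1,"y":-1,"z":0,"rx":0,"ry":0,"rz":0},{"x":1,"y":-1,"z":0,"rx":0,"ry":0,"rz":0},{"x":1,"y":-1,"z":0,"rx":0,"ry":0,"rz":0},{"x":1,"y":-1,"z":0,"rx":0,"ry":0,"rz":0},{"x":1,"y":-1,"z":0,"rx":0,"ry":0,"rz":0},{"x":1,"y":-1,"z":0,"rx":0,"ry":0,"rz":0},{"x":1,"y":-1,"z":0,"rx":0,"ry":0,"rz":0},{"x":0,"y":-1,"z":0,"rx":0,"ry":0,"rz":0}]'

```text
t: 1.87
eef_pos: [552.4, -107.7, 274.0]
tcp_rot: [-3.142, -0.001, 0.144]
ft_force: [-0.4, 0.8, -1.2]
opening: 0.998
grip_force: 0.0
```

Request:
step_arm --plan '[{"x":0,"y":-1,"z":0,"rx":0,"ry":0,"rz":0},{"x":0,"y":-1,"z":0,"rx":0,"ry":0,"rz":0},{"x":0,"y":-0.4,"z":0,"rx":0,"ry":0,"rz":0},{"x":0,"y":0,"z":0,"rx":0,"ry":0,"rz":0},{"x":0,"y":0,"z":0,"rx":0,"ry":0,"rz":0},{"x":0,"y":0,"z":0,"rx":0,"ry":0,"rz":0},{"x":0,"y":0,"z":0,"rx":0,"ry":0,"rz":0},{"x":0,"y":0,"z":0,"rx":0,"ry":0,"rz":0},{"x":0,"y":0,"z":0,"rx":0,"ry":0,"rz":0},{"x":0,"y":0,"z":0,"rx":0,"ry":0,"rz":0}]'

```text
t: 2.7
eef_pos: [541.1, -50.7, 274.5]
tcp_rot: [3.142, 0.0, 0.142]
ft_force: [-0.8, 0.3, -1.0]
opening: 1.001
grip_force: 0.0
```

```bash
python3 - <<'E'
from h import *
s=state(); print(s['t'],s['eef_pos'],s['tcp_rot'],s['joints'])
c=snap('wrist','w2.png')
cv2.imwrite('pics/w2b.png',cv2.resize(c['image'][:,:,::-1],(800,600)))
E
```

```text
2.7 [541.1498543  -50.67831855 274.53673093] [3.14152885e+00 1.05554264e-04 1.42024410e-01] [-2.14874537e-01  3.16160485e-01  1.67762848e+00 -1.06002883e-04
  1.14788030e+00  1.21394089e+00]
```

View pics/w2b.png

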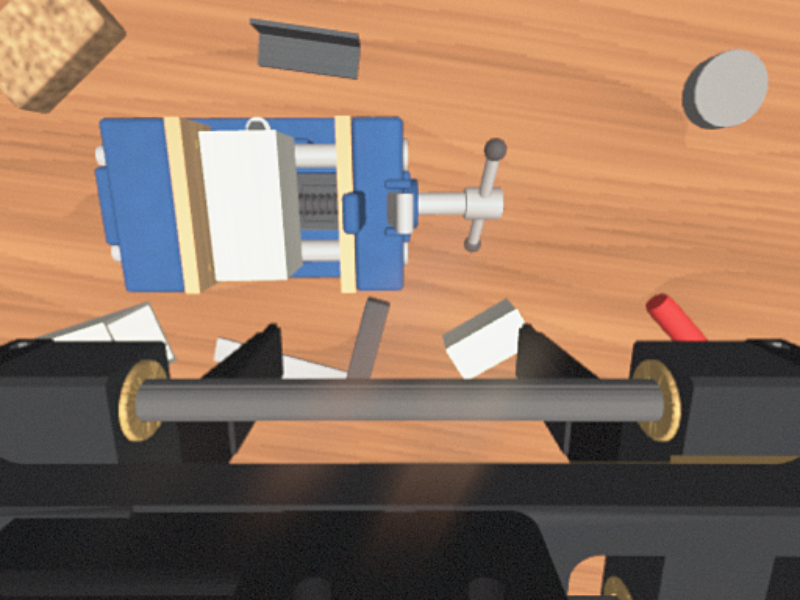

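The wrist view shows the palm grip top at about (352,205), the trigger top at (402,213), the front lining from (343,117) to (348,291), the work from (201,133) to (300,280), and the -y ball at (495,149).

```bash
python3 - <<'E'
from h import *
c=load('w2.png'); k=.64
R=lambda p:p
e=np.array([-.1425,.990]); n=np.array([-.990,-.1425])
def show(k_,u,v,z=None):
    p=px(c,u*k-.2,v*k-.2,z); print(k_,p.round(1),'along/across',(e@p[:2]).round(1),(n@p[:2]).round(1)); return p
for v in (198,205,213,222):show('palm',353,v)
for u in (343,363): show('palm edges',u,208,186)
for v in (205,213,222):show('trig',403,v)
for u in (391,397,413): show('trig e',u,213,187)
a=show('fA',352,117,131);b=show('fB',356,291,131);a2=show('fA-',336,117,131);b2=show('fB-',341,291,131)
s1=show('bA',165,118,131);s2=show('bB',186,293,131);s3=show('bA+',181,118,131);s4=show('bB+',200,290,131)
for p,q in((a,b),(a2,b2),(s1,s2),(s3,s4)):
  d=p-q; print('ang',np.arctan2(d[1],d[0])+np.pi/2,np.linalg.norm(d))
for p in [(201,133),(277,130),(288,278),(216,281)]: show('work',*p,135)
show('ball',495,149);show('hub',485,203);show('ball2',473,245)
D=c['depth']; print(D[int(210*k),int(330*k):int(430*k)].round(0))
E
```

```text
palm [593.7 -16.3 184.7] along/across -100.7 -585.4
palm [589.8 -16.8 184.7] along/across -100.6 -581.5
palm [585.3 -17.3 184.4] along/across -100.5 -577.0
palm [580.2 -17.8 184.2] along/across -100.3 -571.9
palm edges [587.4 -11.5 186. ] along/across -95.1 -579.9
palm edges [589.1 -22.7 186. ] along/across -106.4 -579.9
trig [593.9 -44.9 185.1] along/across -129.1 -581.5
trig [589.4 -45.6 184.2] along/across -129.1 -577.0
trig [584.3 -46.4 183.5] along/across -129.1 -571.8
trig e [588.6 -38.8 187. ] along/across -122.3 -577.2
trig e [589.1 -42.2 187. ] along/across -125.7 -577.2
trig e [590.4 -51.2 187. ] along/across -134.8 -577.2
fA [642.5  -4.4 131. ] along/across -96.0 -635.5
fB [525.9 -21.  131. ] along/across -95.7 -517.7
fA- [641.   6. 131.] along/across -85.4 -635.5
fB- [524.4 -10.3 131. ] along/across -84.9 -517.7
bA [624.3 116.9 131. ] along/across 26.8 -634.8
bB [507.1 100.1 131. ] along/across 26.8 -516.3
bA+ [625.9 106.6 131. ] along/across 16.3 -634.8
bB+ [510.7  90.2 131. ] along/across 16.5 -518.5
ang 1.7119717465001274 117.74156855768031
ang 1.7093850211541302 117.73979922931161
ang 1.7133439033007927 118.49047271363983
ang 1.7119127528929556 116.28116313882393
work [618.2  91.5 135. ] along/across 2.5 -625.1
work [627.2  42.6 135. ] along/across -47.2 -627.0
work [529.6  27.4 135. ] along/across -48.3 -528.2
work [520.2  77.6 135. ] along/across 2.7 -526.0
ball [ 637.  -103.1  121.4] along/across -192.8 -615.9
hub [ 599.3 -110.7   82.2] along/across -195.0 -577.5
ball2 [ 559.4 -116.1   34.7] along/across -194.7 -537.2
[362. 363. 361. 361. 363. 363. 309. 308. 257. 254. 254. 256. 255. 255.
 253. 255. 255. 255. 256. 261. 272. 284. 297. 308. 310. 309. 310. 309.
 310. 308. 308. 309. 310. 310. 309. 308. 309. 303. 296. 288. 281. 275.
 266. 257. 256. 256. 255. 254. 254. 255. 256. 256. 256. 257. 349. 348.
 349. 361. 360. 360. 361. 361. 360. 359.]
```

Request:
step_arm --plan '[{"x":0.65,"y":-0.21,"z":0,"rx":0,"ry":0,"rz":0},{"x":0.65,"y":-0.21,"z":0,"rx":0,"ry":0,"rz":0},{"x":0.65,"y":-0.2,"z":0.3,"rx":0,"ry":0,"rz":0},{"x":0,"y":0,"z":0.8,"rx":0,"ry":0,"rz":0},{"x":0,"y":0,"z":0.8,"rx":0,"ry":0,"rz":0},{"x":0,"y":0,"z":0.8,"rx":0,"ry":0,"rz":0},{"x":0,"y":0,"z":0.8,"rx":0,"ry":0,"rz":0},{"x":0,"y":0,"z":0.8,"rx":0,"ry":0,"rz":0},{"x":0,"y":0,"z":0.5,"rx":0,"ry":0,"rz":0},{"x":0,"y":0,"z":0.26,"rx":0,"ry":0,"rz":0}]'

```text
t: 3.58
eef_pos: [586.6, -27.9, 146.3]
tcp_rot: [-3.141, 0.002, 0.143]
ft_force: [-0.6, 0.2, 0.5]
opening: 1.0
grip_force: 0.0
```

Request:
step_arm --plan '[{"x":0,"y":0,"z":0,"rx":0,"ry":0,"rz":0},{"x":0,"y":0,"z":0,"rx":0,"ry":0,"rz":0},{"x":0,"y":0,"z":0,"rx":0,"ry":0,"rz":0},{"x":0,"y":0,"z":0,"rx":0,"ry":0,"rz":0},{"x":0,"y":0,"z":0,"rx":0,"ry":0,"rz":0},{"x":0,"y":0,"z":0,"rx":0,"ry":0,"rz":0},{"x":0,"y":0,"z":0,"rx":0,"ry":0,"rz":0},{"x":0,"y":0,"z":0,"rx":0,"ry":0,"rz":0},{"x":0,"y":0,"z":0,"rx":0,"ry":0,"rz":0},{"x":0,"y":0,"z":0,"rx":0,"ry":0,"rz":0}]' --jaw 1

```text
t: 4.42
eef_pos: [587.5, -27.8, 148.7]
tcp_rot: [-3.142, -0.001, 0.143]
ft_force: [-1.8, 6.9, 11.9]
opening: 0.357
grip_force: 15.6
```

```bash
python3 - <<'E'
from h import *
s=state(); print(s)
c=snap('wrist','w3.png')
cv2.imwrite('pics/w3b.png',cv2.resize(c['image'][:,:,::-1],(800,600)))
E
```

```text
{'t': 4.4167, 'joints': array([-1.59784348e-01,  5.12018913e-01,  1.72433042e+00,  3.86300599e-04,
        9.04339618e-01,  1.26827317e+00]), 'qvel': array([ 0.00753578, -0.0097048 , -0.00235772,  0.02645565,  0.01438962,
       -0.00121977]), 'tau': array([-3.96775961e+00, -5.19532192e+01, -2.01733750e+01, -1.66169588e+00,
       -1.00684058e+00,  4.33158420e-02]), 'eef_pos': array([587.46369447, -27.84068688, 148.68969404]), 'tcp_rot': array([-3.14157183e+00, -9.53155495e-04,  1.42500119e-01]), 'ft_force': array([-1.81950953,  6.85060252, 11.9184238 ]), 'moment': array([ 1.59263916,  0.44706323, -0.01925852]), 'grip_force': 15.641730946081225, 'opening': 0.35667710720677465}
```

View pics/w3b.png

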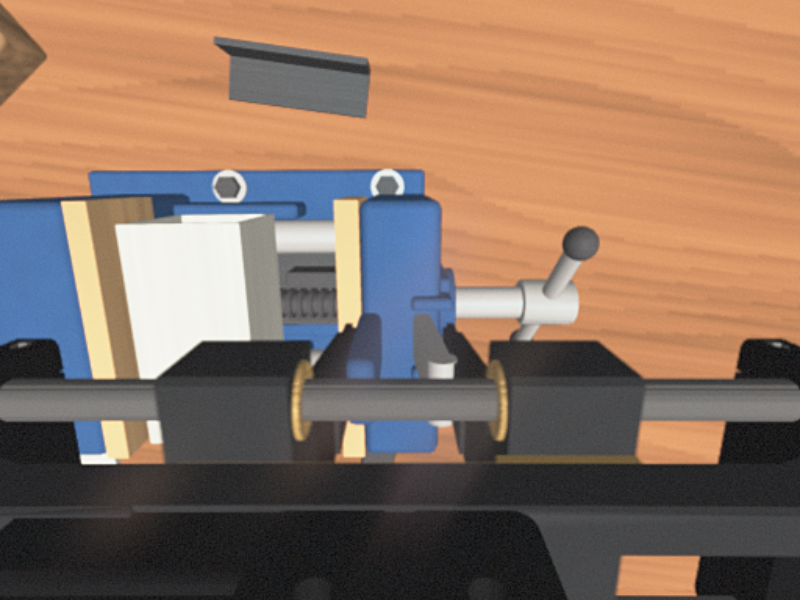

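The fingers hold the trigger (440,385) and palm grip (360,370). The opening is 33.9 mm and still closing, so I'll wait a little longer.

Request:
step_arm --plan '[{"x":0,"y":0,"z":0,"rx":0,"ry":0,"rz":0},{"x":0,"y":0,"z":0,"rx":0,"ry":0,"rz":0},{"x":0,"y":0,"z":0,"rx":0,"ry":0,"rz":0},{"x":0,"y":0,"z":0,"rx":0,"ry":0,"rz":0},{"x":0,"y":0,"z":0,"rx":0,"ry":0,"rz":0},{"x":0,"y":0,"z":0,"rx":0,"ry":0,"rz":0},{"x":0,"y":0,"z":0,"rx":0,"ry":0,"rz":0},{"x":0,"y":0,"z":0,"rx":0,"ry":0,"rz":0},{"x":0,"y":0,"z":0,"rx":0,"ry":0,"rz":0},{"x":0,"y":0,"z":0,"rx":0,"ry":0,"rz":0}]'

```text
t: 5.3
eef_pos: [587.5, -27.8, 148.8]
tcp_rot: [3.141, -0.001, 0.143]
ft_force: [-0.4, -0.1, 7.1]
opening: 0.304
grip_force: 30.0
```

Request:
step_arm --plan '[{"x":0,"y":-0.12,"z":0,"rx":0,"ry":0,"rz":0},{"x":0,"y":-0.12,"z":0,"rx":0,"ry":0,"rz":0},{"x":0,"y":-0.12,"z":0,"rx":0,"ry":0,"rz":0},{"x":0,"y":-0.12,"z":0,"rx":0,"ry":0,"rz":0},{"x":0,"y":-0.12,"z":0,"rx":0,"ry":0,"rz":0},{"x":0,"y":-0.12,"z":0,"rx":0,"ry":0,"rz":0},{"x":0,"y":-0.12,"z":0,"rx":0,"ry":0,"rz":0},{"x":0,"y":-0.12,"z":0,"rx":0,"ry":0,"rz":0},{"x":0,"y":-0.12,"z":0,"rx":0,"ry":0,"rz":0},{"x":0,"y":-0.12,"z":0,"rx":0,"ry":0,"rz":0}]'

```text
t: 6.13
eef_pos: [583.1, 1.6, 148.8]
tcp_rot: [3.141, -0.001, 0.143]
ft_force: [-1.0, -2.1, 7.4]
opening: 0.305
grip_force: 30.0
```

Request:
step_arm --plan '[{"x":0,"y":-0.04,"z":0,"rx":0,"ry":0,"rz":0},{"x":0,"y":-0.04,"z":0,"rx":0,"ry":0,"rz":0},{"x":0,"y":-0.04,"z":0,"rx":0,"ry":0,"rz":0},{"x":0,"y":-0.04,"z":0,"rx":0,"ry":0,"rz":0},{"x":0,"y":-0.04,"z":0,"rx":0,"ry":0,"rz":0},{"x":0,"y":-0.04,"z":0,"rx":0,"ry":0,"rz":0},{"x":0,"y":-0.04,"z":0,"rx":0,"ry":0,"rz":0},{"x":0,"y":-0.04,"z":0,"rx":0,"ry":0,"rz":0},{"x":0,"y":-0.04,"z":0,"rx":0,"ry":0,"rz":0},{"x":0,"y":-0.04,"z":0,"rx":0,"ry":0,"rz":0}]'

```text
t: 6.97
eef_pos: [581.7, 11.4, 148.8]
tcp_rot: [3.141, -0.001, 0.143]
ft_force: [-2.0, -3.0, 7.2]
opening: 0.301
grip_force: 30.0
```

```bash
python3 - <<'E'
from h import *
s=state(); print(s['eef_pos'],s['ft_force'])
c=snap('wrist','w4.png')
cv2.imwrite('pics/w4b.png',cv2.resize(c['image'][:,:,::-1],(800,600)))
E
```

```text
[581.70841099  11.43129821 148.81844764] [-2.00276027 -2.96195348  7.23646056]
```

View pics/w4b.png

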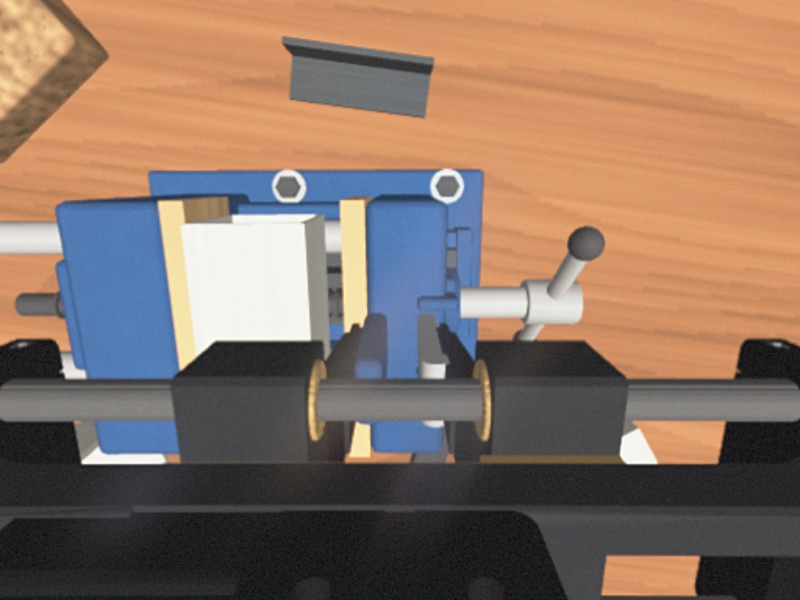

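The jaw slid up with about 3 N of drag. The lining's work edge is at (341,210) and the work's near face at (327,220), so they are nearly touching. I'll continue slowly.

Request:
step_arm --plan '[{"x":0,"y":-0.03,"z":0,"rx":0,"ry":0,"rz":0},{"x":0,"y":-0.03,"z":0,"rx":0,"ry":0,"rz":0},{"x":0,"y":-0.03,"z":0,"rx":0,"ry":0,"rz":0},{"x":0,"y":-0.03,"z":0,"rx":0,"ry":0,"rz":0},{"x":0,"y":-0.02,"z":0,"rx":0,"ry":0,"rz":0},{"x":0,"y":-0.02,"z":0,"rx":0,"ry":0,"rz":0},{"x":0,"y":-0.02,"z":0,"rx":0,"ry":0,"rz":0},{"x":0,"y":-0.02,"z":0,"rx":0,"ry":0,"rz":0},{"x":0,"y":0,"z":0,"rx":0,"ry":0,"rz":0},{"x":0,"y":0,"z":0,"rx":0,"ry":0,"rz":0}]'

```text
t: 7.85
eef_pos: [580.9, 16.5, 148.8]
tcp_rot: [3.141, -0.001, 0.143]
ft_force: [-2.2, -2.6, 6.9]
opening: 0.301
grip_force: 30.0
```

Request:
step_arm --plan '[{"x":0,"y":-0.015,"z":0,"rx":0,"ry":0,"rz":0},{"x":0,"y":-0.015,"z":0,"rx":0,"ry":0,"rz":0},{"x":0,"y":-0.015,"z":0,"rx":0,"ry":0,"rz":0},{"x":0,"y":-0.015,"z":0,"rx":0,"ry":0,"rz":0},{"x":0,"y":-0.015,"z":0,"rx":0,"ry":0,"rz":0},{"x":0,"y":-0.015,"z":0,"rx":0,"ry":0,"rz":0},{"x":0,"y":-0.015,"z":0,"rx":0,"ry":0,"rz":0},{"x":0,"y":-0.015,"z":0,"rx":0,"ry":0,"rz":0},{"x":0,"y":0,"z":0,"rx":0,"ry":0,"rz":0},{"x":0,"y":0,"z":0,"rx":0,"ry":0,"rz":0}]'

```text
t: 8.68
eef_pos: [580.5, 19.4, 148.8]
tcp_rot: [3.141, -0.001, 0.143]
ft_force: [-1.3, -2.2, 8.0]
opening: 0.305
grip_force: 30.0
```

Request:
step_arm --plan '[{"x":0,"y":-0.012,"z":0,"rx":0,"ry":0,"rz":0},{"x":0,"y":-0.012,"z":0,"rx":0,"ry":0,"rz":0},{"x":0,"y":-0.012,"z":0,"rx":0,"ry":0,"rz":0},{"x":0,"y":-0.012,"z":0,"rx":0,"ry":0,"rz":0},{"x":0,"y":-0.012,"z":0,"rx":0,"ry":0,"rz":0},{"x":0,"y":0,"z":0,"rx":0,"ry":0,"rz":0},{"x":0,"y":0,"z":0,"rx":0,"ry":0,"rz":0},{"x":0,"y":0,"z":0,"rx":0,"ry":0,"rz":0},{"x":0,"y":0,"z":0,"rx":0,"ry":0,"rz":0},{"x":0,"y":0,"z":0,"rx":0,"ry":0,"rz":0}]'

```text
t: 9.52
eef_pos: [580.3, 20.9, 148.8]
tcp_rot: [3.141, -0.001, 0.143]
ft_force: [-1.8, -2.8, 7.6]
opening: 0.305
grip_force: 30.0
```

Request:
step_arm --plan '[{"x":0,"y":-0.012,"z":0,"rx":0,"ry":0,"rz":0},{"x":0,"y":-0.012,"z":0,"rx":0,"ry":0,"rz":0},{"x":0,"y":-0.012,"z":0,"rx":0,"ry":0,"rz":0},{"x":0,"y":-0.012,"z":0,"rx":0,"ry":0,"rz":0},{"x":0,"y":-0.012,"z":0,"rx":0,"ry":0,"rz":0},{"x":0,"y":0,"z":0,"rx":0,"ry":0,"rz":0},{"x":0,"y":0,"z":0,"rx":0,"ry":0,"rz":0},{"x":0,"y":0,"z":0,"rx":0,"ry":0,"rz":0},{"x":0,"y":0,"z":0,"rx":0,"ry":0,"rz":0},{"x":0,"y":0,"z":0,"rx":0,"ry":0,"rz":0}]'

```text
t: 10.35
eef_pos: [580.1, 22.4, 148.8]
tcp_rot: [3.141, -0.001, 0.143]
ft_force: [-1.5, -1.8, 7.1]
opening: 0.307
grip_force: 30.0
```

Request:
step_arm --plan '[{"x":0,"y":-0.01,"z":0,"rx":0,"ry":0,"rz":0},{"x":0,"y":-0.01,"z":0,"rx":0,"ry":0,"rz":0},{"x":0,"y":-0.01,"z":0,"rx":0,"ry":0,"rz":0},{"x":0,"y":-0.01,"z":0,"rx":0,"ry":0,"rz":0},{"x":0,"y":0,"z":0,"rx":0,"ry":0,"rz":0},{"x":0,"y":0,"z":0,"rx":0,"ry":0,"rz":0},{"x":0,"y":0,"z":0,"rx":0,"ry":0,"rz":0},{"x":0,"y":0,"z":0,"rx":0,"ry":0,"rz":0},{"x":0,"y":0,"z":0,"rx":0,"ry":0,"rz":0},{"x":0,"y":0,"z":0,"rx":0,"ry":0,"rz":0}]'

```text
t: 11.18
eef_pos: [579.9, 23.3, 148.8]
tcp_rot: [3.141, -0.001, 0.143]
ft_force: [-1.3, -3.3, 7.8]
opening: 0.303
grip_force: 30.0
```

Request:
step_arm --plan '[{"x":0,"y":-0.01,"z":0,"rx":0,"ry":0,"rz":0},{"x":0,"y":-0.01,"z":0,"rx":0,"ry":0,"rz":0},{"x":0,"y":-0.01,"z":0,"rx":0,"ry":0,"rz":0},{"x":0,"y":-0.01,"z":0,"rx":0,"ry":0,"rz":0},{"x":0,"y":0,"z":0,"rx":0,"ry":0,"rz":0},{"x":0,"y":0,"z":0,"rx":0,"ry":0,"rz":0},{"x":0,"y":0,"z":0,"rx":0,"ry":0,"rz":0},{"x":0,"y":0,"z":0,"rx":0,"ry":0,"rz":0},{"x":0,"y":0,"z":0,"rx":0,"ry":0,"rz":0},{"x":0,"y":0,"z":0,"rx":0,"ry":0,"rz":0}]'

```text
t: 12.02
eef_pos: [579.8, 24.3, 148.8]
tcp_rot: [3.141, -0.001, 0.143]
ft_force: [-1.5, -3.2, 7.5]
opening: 0.3
grip_force: 30.0
```

```bash
python3 - <<'E'
from h import *
s=state(); print(s['eef_pos'],s['ft_force'],s['moment'])
c=snap('wrist','w5.png')
cv2.imwrite('pics/w5b.png',cv2.resize(c['image'][100:300,60:330,::-1],(800,592)))
t=snap('top','top2.png')
E
```

```text
[579.79478445  24.34515896 148.7946183 ] [-1.540119   -3.17652615  7.53653694] [-0.44630962  0.28240154  0.08223989]
```

View pics/w5b.png

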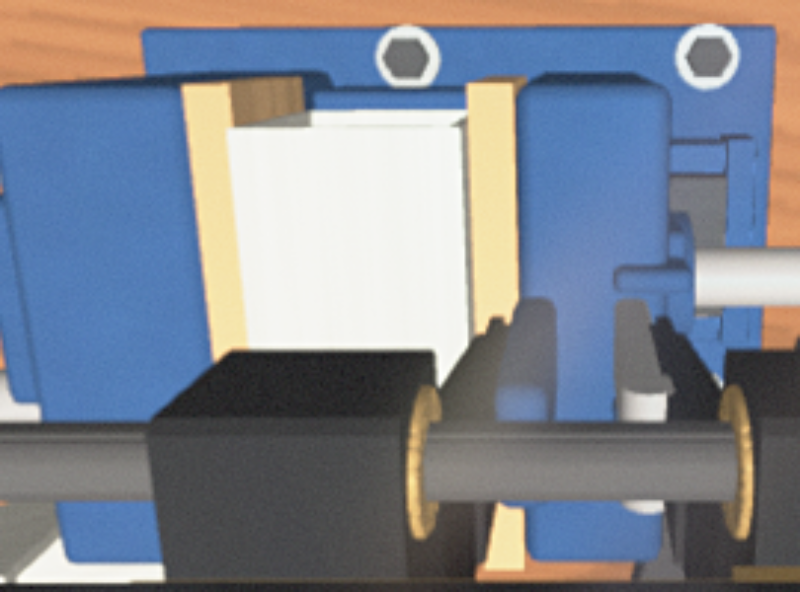

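The work lies between the linings with a thin dark gap at the front lining (467,200). The back lining edge is at (232,100) and the work's left edge runs (228,128) to (247,350). I'll compute the remaining gaps.

```bash
python3 - <<'E'
from h import *
c=load('w5.png')
e=np.array([-.1425,.990]); n=np.array([-.990,-.1425])
for k,U,V,z in [('back top',232,82,131),('back low',246,355,131),('workL',228,128,135),('workL2',247,350,135),('workR',462,127,135),('workR2',468,350,135),('front',467,82,131),('front2',470,300,131)]:
    p=px(c,60+(U-1)*270/800,100+(V-1)*200/592,z); print(k,(e@p[:2]).round(1),(n@p[:2]).round(1))
E
```

```text
back top 16.8 -636.6
back low 19.7 -574.0
workL 17.0 -627.1
workL2 17.7 -576.7
workR -33.0 -627.3
workR2 -32.7 -576.7
front -33.9 -636.6
front2 -33.0 -587.4
```

Request:
step_arm --plan '[{"x":0,"y":-0.01,"z":0,"rx":0,"ry":0,"rz":0},{"x":0,"y":-0.01,"z":0,"rx":0,"ry":0,"rz":0},{"x":0,"y":-0.01,"z":0,"rx":0,"ry":0,"rz":0},{"x":0,"y":0,"z":0,"rx":0,"ry":0,"rz":0},{"x":0,"y":0,"z":0,"rx":0,"ry":0,"rz":0},{"x":0,"y":0,"z":0,"rx":0,"ry":0,"rz":0},{"x":0,"y":0,"z":0,"rx":0,"ry":0,"rz":0},{"x":0,"y":0,"z":0,"rx":0,"ry":0,"rz":0},{"x":0,"y":0,"z":0,"rx":0,"ry":0,"rz":0},{"x":0,"y":0,"z":0,"rx":0,"ry":0,"rz":0}]'

```text
t: 12.95
eef_pos: [579.7, 25.1, 148.8]
tcp_rot: [3.141, -0.001, 0.143]
ft_force: [-1.7, -3.2, 8.1]
opening: 0.301
grip_force: 30.0
```

Request:
step_arm --plan '[{"x":0,"y":-0.01,"z":0,"rx":0,"ry":0,"rz":0},{"x":0,"y":-0.01,"z":0,"rx":0,"ry":0,"rz":0},{"x":0,"y":-0.01,"z":0,"rx":0,"ry":0,"rz":0},{"x":0,"y":0,"z":0,"rx":0,"ry":0,"rz":0},{"x":0,"y":0,"z":0,"rx":0,"ry":0,"rz":0},{"x":0,"y":0,"z":0,"rx":0,"ry":0,"rz":0},{"x":0,"y":0,"z":0,"rx":0,"ry":0,"rz":0},{"x":0,"y":0,"z":0,"rx":0,"ry":0,"rz":0},{"x":0,"y":0,"z":0,"rx":0,"ry":0,"rz":0},{"x":0,"y":0,"z":0,"rx":0,"ry":0,"rz":0}]'

```text
t: 13.78
eef_pos: [579.6, 25.8, 148.8]
tcp_rot: [3.141, -0.001, 0.143]
ft_force: [-1.1, -2.6, 7.3]
opening: 0.302
grip_force: 30.0
```

Request:
step_arm --plan '[{"x":0,"y":-0.01,"z":0,"rx":0,"ry":0,"rz":0},{"x":0,"y":-0.01,"z":0,"rx":0,"ry":0,"rz":0},{"x":0,"y":-0.01,"z":0,"rx":0,"ry":0,"rz":0},{"x":0,"y":0,"z":0,"rx":0,"ry":0,"rz":0},{"x":0,"y":0,"z":0,"rx":0,"ry":0,"rz":0},{"x":0,"y":0,"z":0,"rx":0,"ry":0,"rz":0},{"x":0,"y":0,"z":0,"rx":0,"ry":0,"rz":0},{"x":0,"y":0,"z":0,"rx":0,"ry":0,"rz":0},{"x":0,"y":0,"z":0,"rx":0,"ry":0,"rz":0},{"x":0,"y":0,"z":0,"rx":0,"ry":0,"rz":0}]'

```text
t: 14.62
eef_pos: [579.5, 26.3, 148.8]
tcp_rot: [3.141, -0.001, 0.143]
ft_force: [-1.5, -4.1, 6.9]
opening: 0.306
grip_force: 30.0
```

Request:
step_arm --plan '[{"x":0,"y":-0.01,"z":0,"rx":0,"ry":0,"rz":0},{"x":0,"y":-0.01,"z":0,"rx":0,"ry":0,"rz":0},{"x":0,"y":0,"z":0,"rx":0,"ry":0,"rz":0},{"x":0,"y":0,"z":0,"rx":0,"ry":0,"rz":0},{"x":0,"y":0,"z":0,"rx":0,"ry":0,"rz":0},{"x":0,"y":0,"z":0,"rx":0,"ry":0,"rz":0},{"x":0,"y":0,"z":0,"rx":0,"ry":0,"rz":0},{"x":0,"y":0,"z":0,"rx":0,"ry":0,"rz":0},{"x":0,"y":0,"z":0,"rx":0,"ry":0,"rz":0},{"x":0,"y":0,"z":0,"rx":0,"ry":0,"rz":0}]'

```text
t: 15.45
eef_pos: [579.5, 26.4, 148.8]
tcp_rot: [3.14, -0.001, 0.143]
ft_force: [-1.6, -6.9, 7.5]
opening: 0.303
grip_force: 30.0
```

Request:
step_arm --plan '[{"x":0,"y":-0.01,"z":0,"rx":0,"ry":0,"rz":0},{"x":0,"y":-0.01,"z":0,"rx":0,"ry":0,"rz":0},{"x":0,"y":0,"z":0,"rx":0,"ry":0,"rz":0},{"x":0,"y":0,"z":0,"rx":0,"ry":0,"rz":0},{"x":0,"y":0,"z":0,"rx":0,"ry":0,"rz":0},{"x":0,"y":0,"z":0,"rx":0,"ry":0,"rz":0},{"x":0,"y":0,"z":0,"rx":0,"ry":0,"rz":0},{"x":0,"y":0,"z":0,"rx":0,"ry":0,"rz":0},{"x":0,"y":0,"z":0,"rx":0,"ry":0,"rz":0},{"x":0,"y":0,"z":0,"rx":0,"ry":0,"rz":0}]'

```text
t: 16.28
eef_pos: [579.5, 26.5, 148.8]
tcp_rot: [3.139, -0.001, 0.143]
ft_force: [-1.2, -10.1, 6.6]
opening: 0.303
grip_force: 30.0
```

Request:
step_arm --plan '[{"x":0,"y":0,"z":0,"rx":0,"ry":0,"rz":0},{"x":0,"y":0,"z":0,"rx":0,"ry":0,"rz":0},{"x":0,"y":0,"z":0,"rx":0,"ry":0,"rz":0},{"x":0,"y":0,"z":0,"rx":0,"ry":0,"rz":0},{"x":0,"y":0,"z":0,"rx":0,"ry":0,"rz":0},{"x":0,"y":0,"z":0,"rx":0,"ry":0,"rz":0},{"x":0,"y":0,"z":0,"rx":0,"ry":0,"rz":0},{"x":0,"y":0,"z":0,"rx":0,"ry":0,"rz":0},{"x":0,"y":0,"z":0,"rx":0,"ry":0,"rz":0},{"x":0,"y":0,"z":0,"rx":0,"ry":0,"rz":0}]' --jaw -1

```text
t: 17.12
eef_pos: [579.1, 27.9, 148.1]
tcp_rot: [3.142, 0.0, 0.143]
ft_force: [-0.0, -0.6, 0.2]
opening: 0.949
grip_force: 0.0
```

Request:
step_arm --plan '[{"x":0,"y":0,"z":-0.6,"rx":0,"ry":0,"rz":0},{"x":0,"y":0,"z":-1,"rx":0,"ry":0,"rz":0},{"x":0,"y":0,"z":-1,"rx":0,"ry":0,"rz":0},{"x":0,"y":0,"z":-1,"rx":0,"ry":0,"rz":0},{"x":-0.4,"y":1,"z":0,"rx":0,"ry":0,"rz":0},{"x":-0.4,"y":1,"z":0,"rx":0,"ry":0,"rz":0},{"x":-0.4,"y":0.7,"z":0,"rx":0,"ry":0,"rz":0},{"x":0,"y":0,"z":0,"rx":0,"ry":0,"rz":0},{"x":0,"y":0,"z":0,"rx":0,"ry":0,"rz":0},{"x":0,"y":0,"z":0,"rx":0,"ry":0,"rz":0}]' --jaw 1

```text
t: 17.95
eef_pos: [559.2, -42.9, 238.1]
tcp_rot: [-3.142, -0.0, 0.143]
ft_force: [-0.0, -0.5, 0.2]
opening: 0.353
grip_force: 0.0
```

```bash
python3 - <<'E'
from h import *
s=state(); print(s['t'],s['eef_pos'],s['tcp_rot'],s['ft_force'],s['opening'])
c=snap('wrist','w6.png')
cv2.imwrite('pics/w6b.png',cv2.resize(c['image'][:,:,::-1],(800,600)))
E
```

```text
17.95 [559.22719048 -42.92838468 238.14295592] [-3.14152430e+00 -1.30212192e-04  1.42544893e-01] [-0.03791213 -0.50856247  0.22563595] 0.35285667536188026
```

View pics/w6b.png

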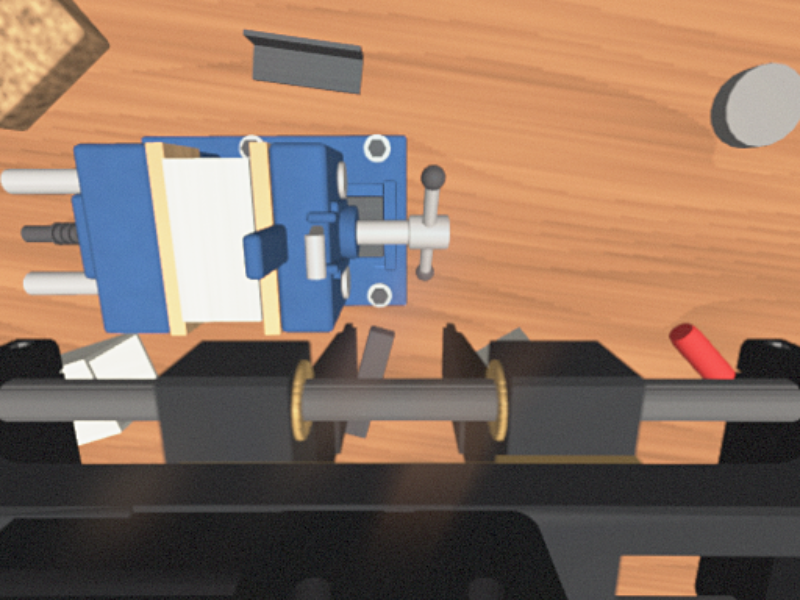

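The work stands square between the linings. The ball is at (433,177), the hub at (430,231), the low ball at (425,273), and the trigger is back out at (315,255).

```bash
cat > ang.py <<'E'
from h import *
def ballfit(c,uv,r=14):
    # sphere points near pixel, dark
    D=c['depth'];pts=[]
    u0,v0=uv
    for v in range(int(v0)-r,int(v0)+r+1):
        for u in range(int(u0)-r,int(u0)+r+1):
            if c['image'][v,u].max()<110 and D[v,u]>0: pts.append(px(c,u,v))
    return np.array(pts)
E
python3 - <<'E'
from ang import *
c=load('w6.png'); k=.64
e=np.array([-.1425,.990]); n=np.array([-.990,-.1425])
def sh(t,p): print(t,p.round(1),'s',(e@p[:2]).round(1),'y',(n@p[:2]+577).round(1))
for (U,V) in [(433,177),(425,273)]:
    P=ballfit(c,(U*k,V*k),9); P=P[P[:,2]>20]; print(len(P)); top=np.percentile(P[:,2],90); sh('ball med',np.median(P,0)); print(top)
for V in (190,200,210,220,231,240): sh('bar%d'%V,px(c,431*k,V*k))
E
```

```text
146
ball med [629.7 -52.2 118.8] s -141.4 y -39.0
120.58143284838751
7
ball med [551.8 -59.3  31.7] s -137.4 y 39.1
32.49885271131415
bar190 [621.9 -54.5 110.6] s -142.6 y -30.9
bar200 [615.4 -56.  103.5] s -143.2 y -24.2
bar210 [608.5 -57.6  96.4] s -143.8 y -17.2
bar220 [601.1 -59.4  87.7] s -144.5 y -9.7
bar231 [593.  -61.1  83.4] s -145.0 y -1.4
bar240 [586.5 -62.2  82.7] s -145.1 y 5.2
```

Request:
step_arm --plan '[{"x":0,"y":0,"z":0,"rx":0,"ry":0,"rz":-1},{"x":0,"y":0,"z":0,"rx":0,"ry":0,"rz":-1},{"x":0,"y":0,"z":0,"rx":0,"ry":0,"rz":-1},{"x":0,"y":0,"z":0,"rx":0,"ry":0,"rz":-1},{"x":0,"y":0,"z":0,"rx":0,"ry":0,"rz":-1},{"x":0,"y":0,"z":0,"rx":0,"ry":0,"rz":-1},{"x":0,"y":0,"z":0,"rx":0,"ry":0,"rz":-1},{"x":0,"y":0,"z":0,"rx":0,"ry":0,"rz":-1},{"x":0,"y":0,"z":0,"rx":0,"ry":0,"rz":-1},{"x":0,"y":0,"z":0,"rx":0,"ry":0,"rz":-1}]' --jaw 1

```text
t: 18.83
eef_pos: [559.3, -42.3, 238.0]
tcp_rot: [-3.141, 0.0, 1.149]
ft_force: [0.7, 0.1, 0.5]
opening: 0.006
grip_force: 0.0
```

Request:
step_arm --plan '[{"x":0,"y":0,"z":0,"rx":0,"ry":0,"rz":-1},{"x":0,"y":0,"z":0,"rx":0,"ry":0,"rz":-1},{"x":0,"y":0,"z":0,"rx":0,"ry":0,"rz":-1},{"x":0,"y":0,"z":0,"rx":0,"ry":0,"rz":-1},{"x":0,"y":0,"z":0,"rx":0,"ry":0,"rz":-1},{"x":0,"y":0,"z":0,"rx":0,"ry":0,"rz":-0.7},{"x":0,"y":0,"z":0,"rx":0,"ry":0,"rz":0},{"x":0,"y":0,"z":0,"rx":0,"ry":0,"rz":0},{"x":0,"y":0,"z":0,"rx":0,"ry":0,"rz":0},{"x":0,"y":0,"z":0,"rx":0,"ry":0,"rz":0}]'

```text
t: 19.67
eef_pos: [559.1, -43.0, 238.1]
tcp_rot: [-3.142, 0.0, 1.711]
ft_force: [0.1, -0.2, -0.4]
opening: 0.003
grip_force: 0.0
```

Request:
step_arm --plan '[{"x":-0.4,"y":0.85,"z":0,"rx":0,"ry":0,"rz":0},{"x":-0.39,"y":0.86,"z":0,"rx":0,"ry":0,"rz":0},{"x":0,"y":0,"z":0.8,"rx":0,"ry":0,"rz":0},{"x":0,"y":0,"z":0.9,"rx":0,"ry":0,"rz":0},{"x":0,"y":0,"z":0.9,"rx":0,"ry":0,"rz":0},{"x":0,"y":0,"z":0.9,"rx":0,"ry":0,"rz":0},{"x":0,"y":0,"z":0.7,"rx":0,"ry":0,"rz":0},{"x":0,"y":0,"z":0.5,"rx":0,"ry":0,"rz":0},{"x":0,"y":0,"z":0.3,"rx":0,"ry":0,"rz":0},{"x":0,"y":0,"z":0,"rx":0,"ry":0,"rz":0}]'

```text
t: 20.5
eef_pos: [603.7, -56.6, 111.7]
tcp_rot: [-3.139, -0.001, 1.712]
ft_force: [-0.7, -0.0, -0.6]
opening: 0.002
grip_force: 0.0
```

Request:
step_arm --plan '[{"x":0,"y":0.055,"z":0.098,"rx":0,"ry":0,"rz":0},{"x":0,"y":0.055,"z":0.098,"rx":0,"ry":0,"rz":0},{"x":0,"y":0.055,"z":0.098,"rx":0,"ry":0,"rz":0},{"x":0,"y":0.055,"z":0.098,"rx":0,"ry":0,"rz":0},{"x":0,"y":0.055,"z":0.098,"rx":0,"ry":0,"rz":0},{"x":0,"y":0.038,"z":0.054,"rx":0,"ry":0,"rz":0},{"x":0,"y":0.038,"z":0.054,"rx":0,"ry":0,"rz":0},{"x":0,"y":0.038,"z":0.054,"rx":0,"ry":0,"rz":0},{"x":0,"y":0.038,"z":0.054,"rx":0,"ry":0,"rz":0},{"x":0,"y":0.038,"z":0.054,"rx":0,"ry":0,"rz":0}]'

```text
t: 21.33
eef_pos: [616.5, -55.1, 94.8]
tcp_rot: [3.14, 0.0, 1.713]
ft_force: [1.0, 1.0, 7.0]
opening: 0.002
grip_force: 2.2
```

```bash
python3 - <<'E'
from h import *
s=state(); print(s['t'],s['eef_pos'],s['ft_force'],s['moment'])
c=snap('wrist','w7.png'); t=snap('top','t7.png'); d=snap('scene','s7.png')
a=cv2.resize(t['image'][135:195,225:315,::-1],(800,533),interpolation=cv2.INTER_CUBIC)[:,:]
b=cv2.resize(d['image'][160:255,190:310,::-1],(400,300),interpolation=cv2.INTER_CUBIC)
w=cv2.resize(c['image'][:,:,::-1],(400,300))
cv2.imwrite('pics/m7.png',np.vstack([cv2.resize(a,(800,300)),np.hstack([b,w])]))
E
```

```text
21.3333 [616.45153957 -55.08436072  94.79569037] [1.03535668 0.99184729 7.04544909] [ 0.27186361 -0.20577554  0.01287334]
```

View pics/m7.png

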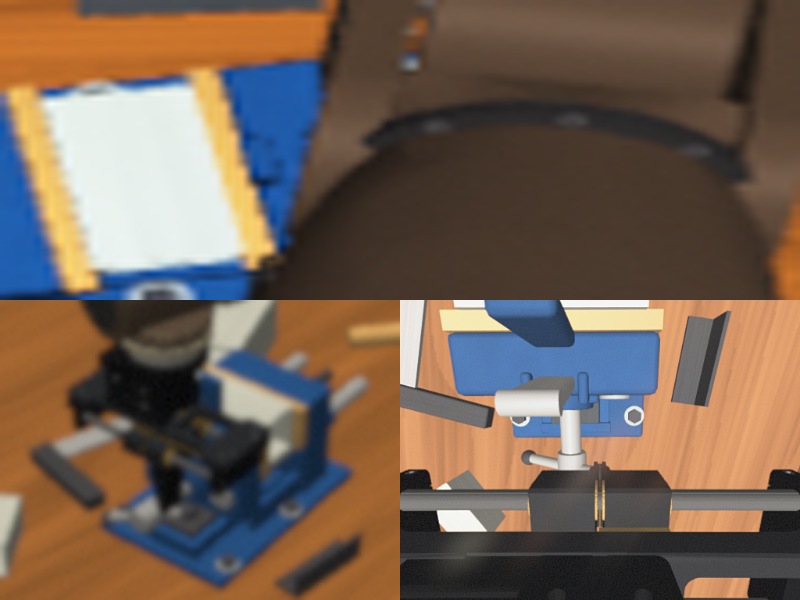

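In the wrist view (bottom right) the tail ball of the tommy bar shows clearly at (527,457), about (163,201) in full-picture pixels. I can use it as an angle gauge. The fingers press on the bar beside the hub as intended.

```bash
cat > ang2.py <<'E'
from h import *
e=np.array([-.1425,.990]); n=np.array([-.990,-.1425])
def tail(c,guess=None,r=10):
    im=c['image'].astype(int); D=c['depth']; P=[];UV=[]
    R=np.array(c['R']);t=np.array(c['t'])
    for v in range(150,235):
        for u in range(120,235):
            if im[v,u].max()<115 and D[v,u]>0:
                p=px(c,u,v); y=n@p[:2]+577; s=e@p[:2]
                if 25<y<72 and -160<s<-122 and 5<p[2]<110: P.append([s,y,p[2]]);UV.append((u,v))
    P=np.array(P)
    if len(P)<5: return None
    # sphere fit radius 8
    from scipy.optimize import least_squares
    f=least_squares(lambda q:np.linalg.norm(P-q,axis=1)-8,P.mean(0)-[0,0,6],loss='soft_l1')
    q=f.x; return len(P),np.mean(UV,0).round(),q.round(1),'theta',round(float(np.arctan2(72-q[2],q[1])),3),round(float(np.hypot(72-q[2],q[1])),1)
E
python3 - <<'E'
from ang2 import *
print(tail(load('w7.png')))
s=state(); p=s['eef_pos']; print(e@p[:2],n@p[:2]+577,p[2])
c=load('w6.png')
E
```

```text
(173, array([163., 200.]), array([-143. ,   48.6,   39.5]), 'theta', 0.59, 58.4)
-142.38775043784605 -25.160765035638292 94.50425142395842
```

Request:
step_arm --plan '[{"x":0,"y":0.022,"z":0.012,"rx":0,"ry":0,"rz":0},{"x":0,"y":0.022,"z":0.012,"rx":0,"ry":0,"rz":0},{"x":0,"y":0.022,"z":0.012,"rx":0,"ry":0,"rz":0},{"x":0,"y":0.022,"z":0.012,"rx":0,"ry":0,"rz":0},{"x":0,"y":0.022,"z":0.012,"rx":0,"ry":0,"rz":0},{"x":0,"y":0.022,"z":0.012,"rx":0,"ry":0,"rz":0},{"x":0,"y":0.022,"z":0.012,"rx":0,"ry":0,"rz":0},{"x":0,"y":0.022,"z":0.012,"rx":0,"ry":0,"rz":0},{"x":0,"y":0.022,"z":0.012,"rx":0,"ry":0,"rz":0},{"x":0,"y":0.022,"z":0.012,"rx":0,"ry":0,"rz":0}]'

```text
t: 22.32
eef_pos: [620.9, -54.4, 90.9]
tcp_rot: [-3.141, -0.0, 1.713]
ft_force: [-3.2, -0.4, 2.4]
opening: 0.004
grip_force: 1.6
```

```bash
cat > m.py <<'E'
from ang2 import *
s=state(); p=s['eef_pos']; print(s['t'],(e@p[:2]).round(1),(n@p[:2]+577).round(1),p[2].round(1),s['ft_force'].round(1))
print(tail(snap('wrist','wm.png')))
E
python3 m.py
```

```text
22.3167 -142.3 -29.9 90.9 [-3.2 -0.4  2.4]
(206, array([147., 204.]), array([-142.7,   52.7,   47.3]), 'theta', 0.439, 58.2)
```

Request:
step_arm --plan '[{"x":0,"y":0.025,"z":0.022,"rx":0,"ry":0,"rz":0},{"x":0,"y":0.025,"z":0.022,"rx":0,"ry":0,"rz":0},{"x":0,"y":0.025,"z":0.022,"rx":0,"ry":0,"rz":0},{"x":0,"y":0.025,"z":0.022,"rx":0,"ry":0,"rz":0},{"x":0,"y":0.025,"z":0.022,"rx":0,"ry":0,"rz":0},{"x":0,"y":0.025,"z":0.022,"rx":0,"ry":0,"rz":0},{"x":0,"y":0.025,"z":0.022,"rx":0,"ry":0,"rz":0},{"x":0,"y":0.025,"z":0.022,"rx":0,"ry":0,"rz":0},{"x":0,"y":0.025,"z":0.022,"rx":0,"ry":0,"rz":0},{"x":0,"y":0.025,"z":0.022,"rx":0,"ry":0,"rz":0}]'

```text
t: 23.2
eef_pos: [627.5, -53.5, 85.6]
tcp_rot: [3.141, 0.0, 1.713]
ft_force: [-3.0, -0.1, 2.5]
opening: 0.006
grip_force: 1.5
```

```bash
python3 m.py
```

```text
23.2 -142.4 -36.6 85.6 [-3.  -0.1  2.5]
(217, array([126., 210.]), array([-142.1,   56.2,   57.3]), 'theta', 0.255, 58.1)
```

Request:
step_arm --plan '[{"x":0,"y":0.003,"z":0.016,"rx":0,"ry":0,"rz":0},{"x":0,"y":0.003,"z":0.016,"rx":0,"ry":0,"rz":0},{"x":0,"y":0.003,"z":0.016,"rx":0,"ry":0,"rz":0},{"x":0,"y":0.003,"z":0.016,"rx":0,"ry":0,"rz":0},{"x":0,"y":0.003,"z":0.016,"rx":0,"ry":0,"rz":0},{"x":0,"y":0.003,"z":0.016,"rx":0,"ry":0,"rz":0},{"x":0,"y":0.003,"z":0.016,"rx":0,"ry":0,"rz":0},{"x":0,"y":0.003,"z":0.016,"rx":0,"ry":0,"rz":0},{"x":0,"y":0.003,"z":0.016,"rx":0,"ry":0,"rz":0},{"x":0,"y":0.003,"z":0.016,"rx":0,"ry":0,"rz":0}]'

```text
t: 24.08
eef_pos: [628.3, -53.4, 81.7]
tcp_rot: [3.141, 0.0, 1.713]
ft_force: [-0.8, 0.2, 3.8]
opening: 0.002
grip_force: 1.7
```

```bash
python3 m.py
```

```text
24.0833 -142.4 -37.4 81.7 [-0.8  0.2  3.8]
(92, array([122., 214.]), array([-141.9,   57.7,   63.3]), 'theta', 0.15, 58.4)
```

Request:
step_arm --plan '[{"x":0,"y":0,"z":0.016,"rx":0,"ry":0,"rz":0},{"x":0,"y":0,"z":0.016,"rx":0,"ry":0,"rz":0},{"x":0,"y":0,"z":0.016,"rx":0,"ry":0,"rz":0},{"x":0,"y":0,"z":0.016,"rx":0,"ry":0,"rz":0},{"x":0,"y":0,"z":0.016,"rx":0,"ry":0,"rz":0},{"x":0,"y":0,"z":0.016,"rx":0,"ry":0,"rz":0},{"x":0,"y":0,"z":0.016,"rx":0,"ry":0,"rz":0},{"x":0,"y":0,"z":0.016,"rx":0,"ry":0,"rz":0},{"x":0,"y":0,"z":0.016,"rx":0,"ry":0,"rz":0},{"x":0,"y":0,"z":0.016,"rx":0,"ry":0,"rz":0}]'

```text
t: 24.97
eef_pos: [628.4, -53.5, 77.7]
tcp_rot: [3.141, 0.0, 1.713]
ft_force: [2.6, 1.5, 4.8]
opening: 0.004
grip_force: 2.2
```

```bash
python3 m.py
```

```text
24.9667 -142.5 -37.5 77.7 [2.6 1.5 4.8]
None
```

Request:
step_arm --plan '[{"x":0,"y":0,"z":0.015,"rx":0,"ry":0,"rz":0},{"x":0,"y":0,"z":0.015,"rx":0,"ry":0,"rz":0},{"x":0,"y":0,"z":0.015,"rx":0,"ry":0,"rz":0},{"x":0,"y":0,"z":0.015,"rx":0,"ry":0,"rz":0},{"x":0,"y":0,"z":0.015,"rx":0,"ry":0,"rz":0},{"x":0,"y":0,"z":0.015,"rx":0,"ry":0,"rz":0},{"x":0,"y":0,"z":0.015,"rx":0,"ry":0,"rz":0},{"x":0,"y":0,"z":0.015,"rx":0,"ry":0,"rz":0},{"x":0,"y":0,"z":0.015,"rx":0,"ry":0,"rz":0},{"x":0,"y":0,"z":0.015,"rx":0,"ry":0,"rz":0}]'

```text
t: 25.85
eef_pos: [628.3, -53.4, 73.9]
tcp_rot: [3.141, 0.0, 1.713]
ft_force: [4.5, 0.1, 5.7]
opening: 0.005
grip_force: 2.7
```

```bash
python3 m.py; python3 - <<'E'
from ang2 import *
s=state()['ft_force'];p=state()['eef_pos']
fy=-(s[:2]@n); print('T',37.5*s[2]-(p[2]-72)*fy)
c=load('wm.png'); P=[]
# tail ball by colour only: dark cluster
im=c['image'].astype(int)
for v in range(205,235,4): print(v,[(int(im[v,u].max()),int(c['depth'][v,u])) for u in range(108,140,4)])
E
```

```text
25.85 -142.4 -37.4 73.9 [4.5 0.1 5.7]
None
T 176.41477152848253
205 [(227, 256), (218, 255), (209, 256), (210, 256), (229, 255), (228, 255), (219, 255), (228, 254)]
209 [(223, 256), (214, 257), (211, 257), (210, 256), (233, 256), (226, 255), (220, 256), (225, 256)]
213 [(177, 179), (222, 257), (206, 258), (213, 257), (232, 257), (227, 258), (222, 257), (223, 256)]
217 [(60, 175), (56, 178), (172, 178), (167, 179), (186, 180), (173, 178), (152, 177), (153, 178)]
221 [(80, 174), (192, 176), (191, 177), (195, 176), (197, 175), (199, 176), (200, 175), (202, 176)]
225 [(88, 173), (237, 174), (234, 175), (234, 175), (234, 175), (236, 176), (235, 174), (238, 175)]
229 [(100, 172), (249, 176), (241, 174), (241, 175), (242, 175), (240, 175), (242, 175), (241, 176)]
233 [(100, 173), (117, 176), (212, 262), (222, 262), (230, 261), (221, 261), (218, 261), (218, 262)]
```

```bash
sed -i 's/range(120,235)/range(80,235)/; s/range(150,235)/range(150,250)/' ang2.py; python3 - <<'E'
from ang2 import *
c=load('wm.png'); print(tail(c))
E
```

```text
(356, array([102., 224.]), array([-142. ,   57.8,   74.3]), 'theta', -0.039, 57.9)
```

Torque rose from 0.132 to 0.176 N m and the bar has turned about 0.3 rad since touch. Both put the grip at about 18 N, so I'll retreat.

Request:
step_arm --plan '[{"x":0,"y":0,"z":-0.2,"rx":0,"ry":0,"rz":0},{"x":0,"y":0,"z":-0.6,"rx":0,"ry":0,"rz":0},{"x":0,"y":0,"z":-1,"rx":0,"ry":0,"rz":0},{"x":0,"y":0,"z":-1,"rx":0,"ry":0,"rz":0},{"x":0,"y":0,"z":-1,"rx":0,"ry":0,"rz":0},{"x":0,"y":0,"z":-1,"rx":0,"ry":0,"rz":0},{"x":0,"y":0,"z":-1,"rx":0,"ry":0,"rz":0},{"x":0,"y":0,"z":0,"rx":0,"ry":0,"rz":0},{"x":0,"y":0,"z":0,"rx":0,"ry":0,"rz":0},{"x":0,"y":0,"z":0,"rx":0,"ry":0,"rz":0}]'

```text
t: 26.73
eef_pos: [627.0, -53.3, 217.8]
tcp_rot: [-3.139, -0.001, 1.713]
ft_force: [0.2, -0.3, 0.9]
opening: 0.008
grip_force: 0.0
```

```bash
python3 - <<'E'
from ang2 import *
s=state(); print(s['t'],s['eef_pos'],s['ft_force'])
c=snap('wrist','w9.png'); im=c['image'].astype(int); D=c['depth']
# angle of bar: points near s=-142, |y|<70
P=[]
for v in range(150,383,2):
    for u in range(60,512,2):
        if D[v,u]>0:
            p=px(c,u,v); y=n@p[:2]+577; q=e@p[:2]
            if -146<q<-138 and 18<abs(y)<48 and 50<p[2]<110: P.append((y,p[2]))
P=np.array(P); print(len(P),P[:,0].min(),P[:,0].max()); print('bar angle',-np.polyfit(P[:,0],P[:,1],1)[0])
E
```

```text
26.7333 [627.0420616  -53.30674988 217.7629508 ] [ 0.22742097 -0.3238884   0.86380342]
92 -47.38577071091106 47.84961124173094
bar angle -0.0740512669337222
```

```bash
python3 -c "
from cell import *
print(job_done())"
```

```text
the job is handed in; nothing more can be done
None
```

I've handed the job in: the offcut is home against the back jaw and clamped at about 18 N (my estimate from handle torque and angle), with the trigger released and the arm clear. No verdict came back at hand-in.

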